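# Stand up a test meter on its over-centre leg and hold it

### The arm

A 6-joint arm with a two-finger parallel gripper is mounted at the origin on the work surface. World frame = base frame: x ahead of the robot, y to its left, z up, the work surface at z = 0. Lengths are in m, angles in degrees, forces in N, time in s.
With the tool pointing down it reaches from about 0.325 to 0.875 m from the base axis. Payload 4.4 kg.
Tool frame: the origin (TCP) lies on the centre line of the jaws, within the pads' length; the fingertips stand 8 mm ahead of it and the grasp point (between the pads) lies 11 mm behind it; z points along the fingers, y is the line along which they close (so a half turn about z gives the same grasp; the last joint's range is limited). The gripper opens to 85 mm and grips with 20 to 120 N. Pads are 22 mm wide; open, the fingers measure 114 mm over their backs; the gripper's body (76 mm by 85 mm) begins 54 mm behind the grasp point. The pads swing forward as they close: fully open they stand 13 mm farther back than shut.
Start: joints at [-84.655, 11.837, 88.321, -0, 79.842, -8.623], TCP at [0.139, -0.558, 0.239] pointing down, gripper open.
Joint ranges: [-156.59, 156.59], [-49.26, 127.26], [12.9, 141.05], [-63.56, 243.56], [4.71, 150.69], [-161.64, 161.64]. Speed limits (degrees/s): [159.86, 159.86, 180, 180, 180, 180].

### API

Orientations are given as a 3x3 rotation matrix whose columns are the frame's x, y, z axes.
In Python, from bench import telemetry, camera, arm gives the robot as it stands.
- The arm moves only by the tool carry_out, never from a script. Its argument "motion" is a list that holds one entry, the list of rows, each a list of 5 numbers: the shift along the tool's x, y, z in mm, then the turn about the tool's z in degrees, then the closure in counts, from 0 (fully open) to 255 (shut). A call has 1 to 8 rows; each row is the pose to reach, as a shift and turn from the pose commanded when the call began, along the tool's axes at that moment; what a row does not reach only later rows make up. A row lasts 1/8 s, in which the tool goes at most 62.5 mm and 10.7 degrees, less where a joint would pass 70% of its speed; a pose out of reach is approached as far as the arm can. A call with a gripper value outside its range is refused whole. The fingers move at their own pace and stop on an object; "grip_force" is the grip in N (left out, the last holds). Time passes only in rows, so rows that repeat a pose let the fingers close. It gives the time, the measured TCP pose, the force, the opening and the grip force at its end, in the units of the state.
- telemetry.sense(): the state, without advancing time (a new reading comes with each control period).
- camera(name): name is "scene" or "top" or "wrist"; returns a dict with "img" (480x640x3 uint8, blue, green, red), "range_z" (480x640 float32, m along the optical axis (not along the pixel's ray), 0 where there is no reading), "K" (3x3 intrinsics, pixels), "pose" (4x4, takes a point from camera to world coordinates); the wrist camera has in their place "T_tool_cam" (4x4, takes a point from camera to tool coordinates, whose origin is the TCP and whose axes are the flange's). Camera axes: x right, y up, looking along -z (the intrinsics and any distortion apply to the point x, -y, -z); pixel columns grow to the right and rows downward; lengths in m; the calibration is good to about 2 mm. The wrist camera is an equidistant fisheye: a pixel r from the principal point sees the ray r / f radians off the axis. A picture is of the moment at which its call begins: read the wrist's pose just before it.
- arm.job_done(): hands the job in; it is judged then, once.
The state is a dict: "time_s": time; "qpos": joint angles; "qvel": joint speeds; "tau": joint torques, N m; "tool_pos": TCP position; "eef_rot": TCP orientation; "force": force on the tool from outside, world axes, zero at the start; "torque": the same for the moment, N m; "finger_gap": finger opening in m; "finger_force": force on a finger pad.
Only numpy, scipy, OpenCV 4.12 (cv2) and the standard library are available. Lean on these libraries where they do the work, as an engineer would, in place of code of your own. Each camera call takes 0.05 s, during which the arm holds its last target. There are 200 camera calls.

### The job

The red handheld test meter lies face down on the blue work mat with its support leg folded. Flip the leg down over its dead centre until it snaps fully open, then stand the meter upright on its bottom edge on the mat, with the yellow leg foot on the mat behind it. It is front-heavy and falls on its face if let go, so finish while still gripping it and holding it upright there; leave the screwdriver, the spool and the circuit board alone.

Things in the scene. Friction and masses are not known exactly. Their poses are not given: they have to be found in the camera images.
- mat: blue work mat fixed on the bench, 360 mm along its x, 400 mm along its y, 2 mm thick (its top is 2 mm above the bench); origin at the centre of its underside
- meter_mid (a point): centre of the test meter's body, a red and black box: own x 150 mm (bottom end to top end), own y 64 mm (flat sides, grip anywhere), own z 30 mm (out of its back). 0.36 to 0.5 kg, front-heavy. It starts face down on the mat, own z up, top end roughly towards +x. Upright: own x up. Unheld it then falls on its face even with the leg open
- meter_toe (a point): middle of the toe's end face, on which the meter stands: in meter axes 75 mm to -x and 10.5 mm to +z of meter_mid. The toe is only the rear 9 mm of the thickness; the front 21 mm ends 12 mm short of it
- meter_top (a point): middle of the meter's top end face, 75 mm to +x of meter_mid
- leg_hub (a point): the leg's hinge axis (along meter y) between two grey lugs (30 mm wide in all, 18 mm high) on the meter's back: in meter axes 13 mm to +x and 27 mm to +z of meter_mid, 12 mm clear of the back
- leg_foot (a point): centre of the leg's foot, a yellow roller 14 mm across and 26 mm long (along meter y), 93.5 mm from the hinge on a 10 x 6 mm bar. Folded, it overhangs the top end by 31.5 mm, 42 mm above the mat, its flat ends free to pinch from above; it can turn between the fingers. Leg open and meter upright, it rests on the mat 59 mm behind the back
- leg (a joint): angle of the leg: 0 folded along the back towards the top end, 1.57 square out of the back, 2.618 (150 degrees, hard stop) fully open towards the bottom end. An over-centre spring with its dead centre at 1.31 pulls it to 0 on one side and to 2.618 on the other, with about 0.05 N m (about 0.6 N at the foot); a hard upward jerk on the foot lifts the whole meter
- screwdriver: loose screwdriver lying beside the mat on the left, about 200 mm long along its x: leave it alone
- spool: loose metal-coloured solder spool, 54 mm in diameter, 40 mm high, origin under its centre, right of the mat: leave it alone
- board: loose green circuit board 90 x 60 mm, 17 mm high with its parts, right of the mat: leave it alone
Mind the look-alikes: they are no part of the job. There is more than one size of the part that bears meter_mid; the job needs the smaller.

How it is judged (in metres and radians):
On the way, in this order (a step that is already met when the one before it is completed fails the run):
1. the leg is flipped over centre and fully open while the meter still lies on its face (value of joint leg above 2.45 rad and angle between meter_mid's own z axis and vertical below 0.35 rad), for 0.2 s.
2. the meter is held upright on its toe on the mat (value of joint leg above 2.45 rad and angle between meter_mid's own x axis and vertical below 0.14 rad and height (world z) of meter_toe below 0.01 m and contact force between the fingers and meter above 1 N), for 0.2 s.
At the end, for the whole second after the job is handed in: The leg is open (joint above 2.45 rad), the meter stands upright (own x within 0.14 rad of vertical) with its toe within 8 mm of the mat's top and the foot's centre within 18 mm of it, both over the mat, the meter bearing on the mat, at rest, and the fingers still grip it (over 1 N) (all of step 2 and height (world z) of leg_foot below 0.02 m and x of meter_toe in the frame of mat between -0.18 and 0.18 m and y of meter_toe in the frame of mat between -0.2 and 0.2 m and x of leg_foot in the frame of mat between -0.18 and 0.18 m and y of leg_foot in the frame of mat between -0.2 and 0.2 m and contact force between meter and mat above 0.2 N and linear speed of meter below 0.03 m/s); the arm keeps its last pose, push and grip.
It fails at once if a bystander is disturbed (moved over 25 mm) (distance of any of screwdriver, spool, board from where it was at the start of the episode above 0.025 m).
It also fails if it takes over 58 s, if anything falls off the work surface, if the arm or the gripper's body presses on something with over 40 N, if the wrist force passes 120 N, or if a joint passes its speed limit or range.

## Working session

There is one attempt and no reset: what is moved stays moved. The work goes in short steps, Python scripts to look and compute and a tool call to move; the robot and the scene stay as the last step left them, time stands still between calls to the robot, and variables do not carry over. Pictures are saved under pics/ and viewed, at most 10 in all, crops included, and the job is handed in when it is done.

Besides the shell and the picture viewer there is one more tool, called after "Call:" in YAML: its name, and indented under it one key for each argument. carry_out: Moves the arm, as the interface text tells. Its arguments: {"type":"object","properties":{"motion":{"type":"array"},"grip_force":{"type":"number"}},"required":["motion"]}

```bash
mkdir -p pics; ls; python3 - <<'E'
from bench import telemetry,camera,arm
import cv2,numpy as np
s=telemetry.sense(); print(s)
for n in("scene","top"):
    c=camera(n); cv2.imwrite(f"pics/{n}0.png",c["img"]); np.savez(f"{n}0.npz",**c)
    print(n,c["K"],c["pose"],c.keys())
E
```

```text
pics
{'time_s': 0.0, 'qpos': array([-8.46561348e+01,  1.18850081e+01,  8.84072752e+01, -7.19503808e-04,
        7.98421787e+01, -8.62361032e+00]), 'qvel': array([ 0.06884377,  0.06059402,  0.11300309, -0.11361714,  0.06422566,
        0.02459615]), 'tau': array([-1.33560792e-03, -3.83037722e+01, -2.91596353e+01, -4.07716998e-04,
        1.04200319e-02, -1.27463488e-05]), 'tool_pos': array([ 0.13869605, -0.55723652,  0.23809774]), 'eef_rot': array([[ 9.70432400e-01,  2.41372955e-01, -2.30871636e-04],
       [ 2.41372826e-01, -9.70429649e-01,  2.33545144e-03],
       [ 3.39670135e-04, -2.32212389e-03, -9.99997246e-01]]), 'force': array([-0.31937752,  0.05042252, -0.66598759]), 'torque': array([ 0.02538363, -0.01375521,  0.01857543]), 'finger_force': 0.0, 'finger_gap': 0.08553610811809582}
scene [[435.05671387   0.         317.39267119]
 [  0.         435.05671387 238.93199909]
 [  0.           0.           1.        ]] [[-0.66638219 -0.54823047  0.50534951  1.16016181]
 [ 0.74547195 -0.50294292  0.43740142  0.59516797]
 [ 0.01436517  0.6682004   0.74384263  0.95626583]
 [ 0.          0.          0.          1.        ]] dict_keys(['img', 'range_z', 'K', 'pose'])
top [[604.3125916    0.         322.26275854]
 [  0.         604.3125916  233.64494565]
 [  0.           0.           1.        ]] [[ 1.73941134e-02  9.77921260e-01 -2.08248540e-01  3.30364301e-01]
 [-9.99848591e-01  1.71148124e-02 -3.14307519e-03  7.83803460e-02]
 [ 4.90454651e-04  2.08271680e-01  9.78070890e-01  1.27990106e+00]
 [ 0.00000000e+00  0.00000000e+00  0.00000000e+00  1.00000000e+00]] dict_keys(['img', 'range_z', 'K', 'pose'])
```

View pics/top0.png

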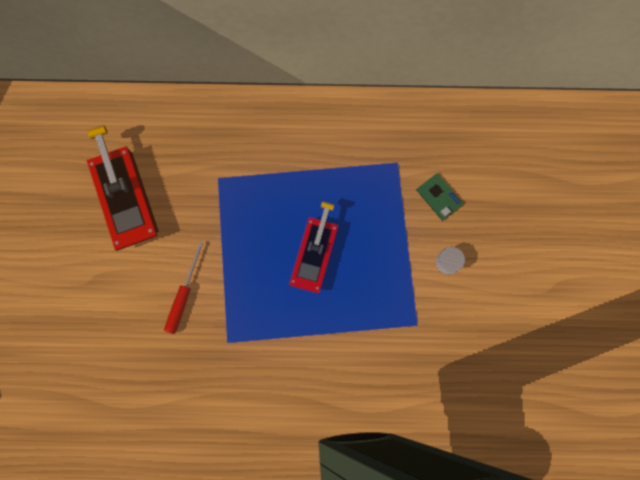

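View pics/scene0.png

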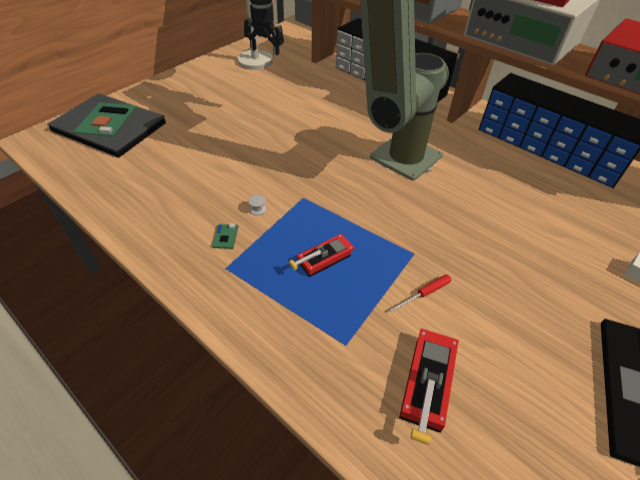

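The small meter lies on the mat, its back face around (315,255) and its yellow foot at (327,206). The large look-alike at (122,197) is off the mat. Next I'll localise the small one by depth.

```bash
cat >h.py <<'E'
import numpy as np,cv2
def cloud(c):
    K,P,z=c["K"],c["pose"],c["range_z"]
    v,u=np.mgrid[:480,:640]
    p=np.stack([(u-K[0,2])/K[0,0]*z,-(v-K[1,2])/K[1,1]*z,-z],-1)
    return p@P[:3,:3].T+P[:3,3]
E
python3 - <<'E'
import numpy as np,cv2
from h import cloud
for n in("top","scene"):
    c=np.load(n+"0.npz"); W=cloud(c); hsv=cv2.cvtColor(c["img"],cv2.COLOR_BGR2HSV); ok=c["range_z"]>0
    H,S,V=cv2.split(hsv)
    mat=ok&(H>105)&(H<130)&(S>150)&(W[...,2]<.02)&(V>60)
    m=W[mat]; print(n,"mat z",np.median(m[:,2])); r=cv2.minAreaRect(m[:,:2].astype(np.float32)*1000); print(r)
    b=cv2.boxPoints(((r[0]),(r[1]),r[2]))/1000
    near=cv2.pointPolygonTest
    inm=np.array([near(b.astype(np.float32),(float(x),float(y)),False)>0 for x,y in W[...,:2].reshape(-1,2)]).reshape(480,640)&ok
    body=inm&(W[...,2]>.022)&(W[...,2]<.038)&~((H>15)&(H<40)&(S>120))
    k=cv2.connectedComponentsWithStats(body.astype(np.uint8)); i=1+np.argmax(k[2][1:,4]); pb=W[k[1]==i]
    print("body z",np.median(pb[:,2]),cv2.minAreaRect(pb[:,:2].astype(np.float32)*1000),len(pb))
    y=inm&(H>15)&(H<40)&(S>120)&(W[...,2]>.03); q=W[y]
    print("foot",q.mean(0),q[:,2].max(),cv2.minAreaRect(q[:,:2].astype(np.float32)*1000))
E
```

```text
top mat z 0.0023429465149542583
((573.8040161132812, 39.94325256347656), (356.5450134277344, 513.270751953125), 6.188948631286621)
body z 0.03283479085694019 ((551.6104736328125, 99.58154296875), (64.16358947753906, 150.6076202392578), 75.22244262695312) 1903
foot [0.65288573 0.07281115 0.05019994] 0.05655726779834058 ((653.44775390625, 72.5203628540039), (24.050777435302734, 12.336578369140625), 77.61399841308594)
scene mat z 0.0033638821088447513
((198.50714111328125, 191.04681396484375), (515.9085693359375, 1233.812744140625), 74.58380126953125)
body z 0.03348238900797107 ((550.0250244140625, 99.39618682861328), (69.50726318359375, 153.64405822753906), 74.23448181152344) 909
foot [0.06019483 0.22147979 0.23375965] 0.3582564889166665 ((173.89849853515625, 269.4979553222656), (419.91082763671875, 976.4129638671875), 89.8799819946289)
```

Call:
carry_out:
  motion:
    - [[60, -45, 10, 3, 0], [120, -90, 20, 6, 0], [180, -134, 30, 9, 0], [240, -179, 40, 12, 0], [300, -224, 50, 15, 0], [360, -268, 60, 18, 0], [420, -313, 70, 21, 0], [470, -350, 80, 24, 0]]

```text
time_s: 1.1
tool_pos: [0.4538, -0.173, 0.172]
eef_rot: [[0.984, -0.176, 0.0], [-0.176, -0.984, -0.0], [0.0, 0.0, -1.0]]
force: [0.9, -0.6, 0.2]
finger_gap: 0.0854
finger_force: 0.0
```

```bash
cat >>h.py <<'E'
def delta(target,psi,z=None):
    "shift mm/turn deg from measured pose to a target xyz with tool x at heading psi (deg)"
    from bench import telemetry
    s=telemetry.sense(); R=np.array(s["eef_rot"]); p=np.array(s["tool_pos"])
    h=np.degrees(np.arctan2(R[1,0],R[0,0]))
    print("t",s["time_s"],"p",p.round(4),"head",h.round(2),"tilt",R[:,2].round(4),"gap",s["finger_gap"],"F",np.round(s["force"],2),s["finger_force"])
    print("shift",(R.T@(np.array(target)-p)*1000).round(1),"turn",round(h-psi,2))
E
python3 -c "
from h import *
delta([.6545,.0724,.115],-14.8)"
```

```text
t 1.1 p [ 0.4538 -0.173   0.172 ] head -10.13 tilt [ 2.e-04 -3.e-04 -1.e+00] gap 0.08537245400432222 F [ 0.87 -0.59  0.18] 0.0
shift [ 154.4 -276.9   57. ] turn 4.67
```

Call:
carry_out:
  motion:
    - [[26, -46, 6, 1, 0], [51, -92, 12, 2, 0], [77, -138, 20, 3, 0], [103, -185, 30, 4, 0], [128, -230, 40, 4.7, 0], [154, -277, 57, 4.7, 0], [154, -277, 57, 4.7, 0]]

```text
time_s: 1.98
tool_pos: [0.6524, 0.0744, 0.112]
eef_rot: [[0.968, -0.25, -0.005], [-0.25, -0.968, 0.001], [-0.005, 0.0, -1.0]]
force: [-0.0, -1.2, -0.3]
finger_gap: 0.0856
finger_force: 0.0
```

```bash
python3 - <<'E'
from h import *
from bench import camera
delta([.6545,.0724,.034],-14.8)
c=camera("wrist"); cv2.imwrite("pics/w1.png",c["img"]); np.savez("w1.npz",**c); print(c["K"],c["T_tool_cam"])
E
```

```text
t 1.975 p [0.6524 0.0744 0.112 ] head -14.49 tilt [-4.5e-03  8.0e-04 -1.0e+00] gap 0.08557231959849353 F [-0.01 -1.16 -0.29] 0.0
shift [ 2.9  1.3 78. ] turn 0.31
[[371.64829954   0.         319.95366351]
 [  0.         371.64829954 242.69153748]
 [  0.           0.           1.        ]] [[-6.78298212e-05  9.49748213e-01  3.13014901e-01  8.11992572e-02]
 [ 9.99999769e-01 -1.47323569e-04  6.63706749e-04  4.40990130e-04]
 [ 6.76468771e-04  3.13014874e-01 -9.49747983e-01 -1.34346783e-01]
 [ 0.00000000e+00  0.00000000e+00  0.00000000e+00  1.00000000e+00]]
```

View pics/w1.png

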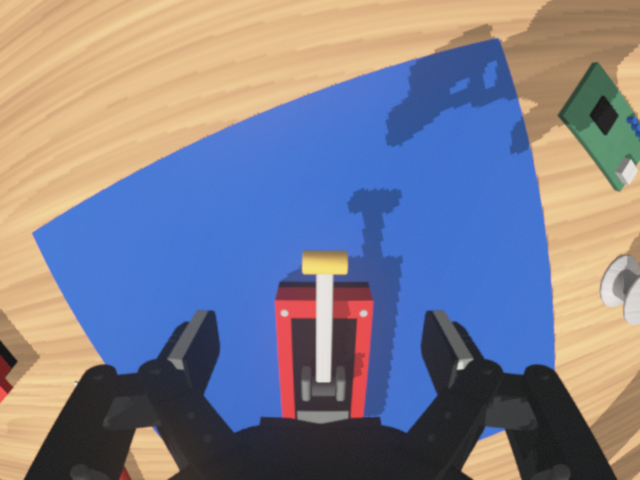

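The foot at (325,263) sits between the open jaws, which are centred near column 322. I'll refine its position from this view.

```bash
python3 - <<'E'
from h import *
from bench import telemetry
s=telemetry.sense(); R=np.array(s["eef_rot"]); p=np.array(s["tool_pos"])
c=np.load("w1.npz");K=c["K"];z=c["range_z"];T=c["T_tool_cam"]
v,u=np.mgrid[:480,:640];a=(u-K[0,2])/K[0,0];b=(v-K[1,2])/K[1,1];th=np.hypot(a,b)+1e-9
t=np.tan(th)/th
q=np.stack([a*t*z,-b*t*z,-z],-1)@T[:3,:3].T+T[:3,3]; W=q@R.T+p
H,S,V=cv2.split(cv2.cvtColor(c["img"],cv2.COLOR_BGR2HSV))
win=(u>220)&(u<420)&(v>200)&(v<410)
y=W[win&(H>15)&(H<40)&(S>120)&(W[...,2]>.03)]
print("foot",np.median(y,0),np.percentile(y,[2,98],axis=0),cv2.minAreaRect(y[:,:2].astype(np.float32)*1000))
r=win&((H<8)|(H>172))&(S>150)&(abs(W[...,2]-.032)<.006)
print(np.median(W[r],0),cv2.minAreaRect(W[r][:,:2].astype(np.float32)*1000))
E
```

```text
foot [0.65466395 0.06872014 0.05085404] [[0.64725331 0.05709969 0.04835606]
 [0.66107183 0.08055751 0.05246427]] ((688.8656616210938, 59.18768310546875), (24.611608505249023, 84.99414825439453), 74.282958984375)
[0.59347464 0.08348812 0.03259103] ((575.6866455078125, 89.66193389892578), (63.488624572753906, 99.80032348632812), 75.10945129394531)
```

Call:
carry_out:
  motion:
    - [[0, 1.4, 15, 0, 0], [0, 1.4, 40, 0, 0], [0, 1.4, 60, 0, 0], [0, 1.4, 72, 0, 0], [0, 1.4, 79, 0, 0], [0, 1.4, 79, 0, 80], [0, 1.4, 79, 0, 130], [0, 1.4, 79, 0, 150]]
  grip_force: 20

```text
time_s: 3.02
tool_pos: [0.6532, 0.0698, 0.0373]
eef_rot: [[0.967, -0.254, 0.002], [-0.254, -0.967, -0.0], [0.002, -0.0, -1.0]]
force: [-0.4, -0.3, -0.4]
finger_gap: 0.035
finger_force: 0.0
```

Call:
carry_out:
  motion:
    - [[0, 0, 0, 0, 180], [0, 0, 0, 0, 200], [0, 0, 0, 0, 255], [0, 0, 0, 0, 255], [0, 0, 0, 0, 255]]

```text
time_s: 3.65
tool_pos: [0.6531, 0.07, 0.0371]
eef_rot: [[0.967, -0.254, 0.001], [-0.254, -0.967, 0.0], [0.001, -0.001, -1.0]]
force: [0.1, 1.5, 5.5]
finger_gap: 0.0255
finger_force: 20.2
```

```bash
python3 - <<'E'
from h import *
from bench import camera
delta([.6545,.071,.035],-14.8)
c=camera("wrist"); cv2.imwrite("pics/w2.png",c["img"])
E
```

```text
t 3.65 p [0.6531 0.07   0.0371] head -14.73 tilt [ 1.5e-03  3.0e-04 -1.0e+00] gap 0.025498309670065188 F [0.06 1.54 5.52] 20.182352364063263
shift [ 1.1 -1.4  2.1] turn 0.07
```

View pics/w2.png

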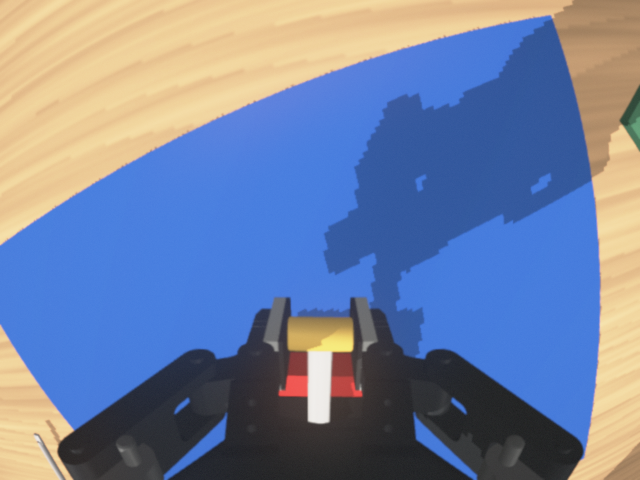

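Call:
carry_out:
  motion:
    - [[-0.9, 0, -13, 0, 255], [-3.6, 0, -25.8, 0, 255], [-8.1, 0, -38, 0, 255], [-14.2, 0, -49.5, 0, 255], [-21.9, 0, -60.1, 0, 255], [-30.9, 0, -69.5, 0, 255], [-41.2, 0, -77.5, 0, 255], [-52.5, 0, -84, 0, 255]]

```text
time_s: 4.7
tool_pos: [0.6021, 0.0833, 0.1217]
eef_rot: [[0.967, -0.254, 0.003], [-0.254, -0.967, -0.0], [0.003, -0.001, -1.0]]
force: [2.2, 0.6, -1.3]
finger_gap: 0.0256
finger_force: 19.9
```

```bash
python3 - <<'E'
from h import *
from bench import camera
delta([.6545,.071,.035],-14.8)
c=camera("top"); i=c["img"][140:340,210:430]; cv2.imwrite("pics/t3.png",cv2.resize(i,None,fx=3,fy=3))
W=cloud(c);H,S,V=cv2.split(cv2.cvtColor(c["img"],cv2.COLOR_BGR2HSV));v,u=np.mgrid[:480,:640]
r=((H<8)|(H>172))&(S>150)&(abs(W[...,2]-.032)<.012)&(u>270)&(u<360)&(v>190)&(v<310)
print(np.median(W[r],0),cv2.minAreaRect(W[r][:,:2].astype(np.float32)*1000))
E
```

```text
t 4.7 p [0.6021 0.0833 0.1217] head -14.73 tilt [ 0.0028 -0.     -1.    ] gap 0.02559640641517932 F [ 2.24  0.65 -1.28] 19.8917019367218
shift [53.6 -1.4 86.9] turn 0.07
[0.6040788  0.07892625 0.03263767] ((602.0065307617188, 85.60590362548828), (67.70681762695312, 33.549278259277344), 84.70832061767578)
```

View pics/t3.png

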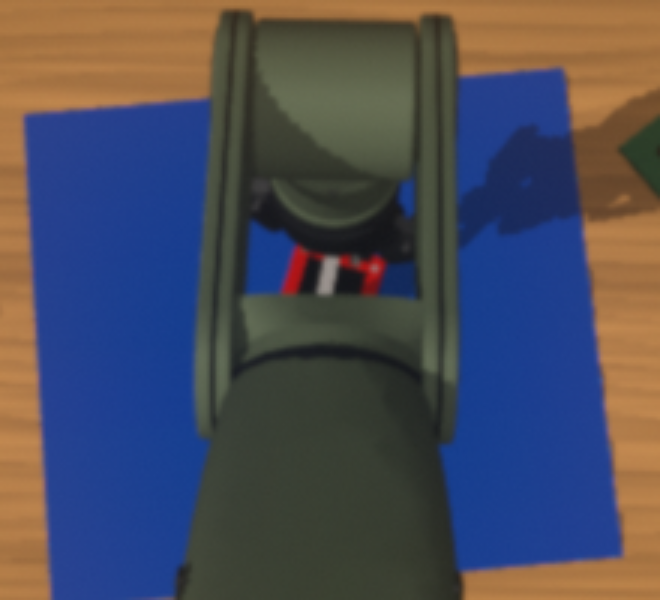

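Call:
carry_out:
  motion:
    - [[-12.1, 0, -4.9, 0, 255], [-24.8, 0, -8.1, 0, 255], [-37.7, 0, -9.4, 0, 255], [-50.8, 0, -9, 0, 255], [-63.6, 0, -6.7, 0, 255], [-76, 0, -2.7, 0, 255], [-87.8, 0, 3, 0, 255], [-98.6, 0, 10.3, 0, 255]]

```text
time_s: 5.75
tool_pos: [0.5049, 0.1097, 0.1114]
eef_rot: [[0.967, -0.254, -0.001], [-0.254, -0.967, 0.002], [-0.002, -0.002, -1.0]]
force: [-3.0, 4.1, 7.3]
finger_gap: 0.0253
finger_force: 23.3
```

Call:
carry_out:
  motion:
    - [[-5, 0, 4.3, 0, 255], [-9.7, 0, 8.7, 0, 255], [-14, 0, 13.5, 0, 255], [-18, 0, 18.7, 0, 255], [-18, 0, 18.7, 0, 255]]

```text
time_s: 6.38
tool_pos: [0.4856, 0.1137, 0.0906]
eef_rot: [[0.967, -0.254, -0.006], [-0.254, -0.967, 0.001], [-0.006, 0.0, -1.0]]
force: [-5.7, 3.8, 6.0]
finger_gap: 0.0253
finger_force: 25.2
```

Call:
carry_out:
  motion:
    - [[0, 0, 0, 0, 150], [0, 0, 0, 0, 80], [0, 0, 0, 0, 0], [0, 0, 0, 0, 0], [0, 0, -30, 0, 0], [0, 0, -70, 0, 0], [0, 0, -100, 0, 0], [0, 0, -100, 0, 0]]

```text
time_s: 7.38
tool_pos: [0.4913, 0.1128, 0.1944]
eef_rot: [[0.967, -0.254, 0.007], [-0.254, -0.967, 0.0], [0.007, -0.002, -1.0]]
force: [-0.4, -0.5, 0.6]
finger_gap: 0.0854
finger_force: 0.0
```

```bash
cat >>h.py <<'E'
def wcloud(c,s):
    R=np.array(s["eef_rot"]); p=np.array(s["tool_pos"])
    K=c["K"];z=c["range_z"];T=c["T_tool_cam"]
    v,u=np.mgrid[:480,:640];a=(u-K[0,2])/K[0,0];b=(v-K[1,2])/K[1,1];th=np.hypot(a,b)+1e-9
    t=np.tan(th)/th
    return (np.stack([a*t*z,-b*t*z,-z],-1)@T[:3,:3].T+T[:3,3])@R.T+p
E
python3 - <<'E'
from h import *
from bench import camera,telemetry
s=telemetry.sense()
delta([.6,.0868,.035],-14.8)
c=camera("wrist"); cv2.imwrite("pics/w4.png",c["img"]); W=wcloud(c,s)
H,S,V=cv2.split(cv2.cvtColor(c["img"],cv2.COLOR_BGR2HSV)); v,u=np.mgrid[:480,:640]
r=(u>200)&(u<440)&((H<8)|(H>172))&(S>150)&(abs(W[...,2]-.032)<.006)
print(np.median(W[r],0),cv2.minAreaRect(W[r][:,:2].astype(np.float32)*1000))
y=(u>200)&(u<440)&(H>15)&(H<40)&(S>150)&(W[...,2]>.05)
print("foot",y.sum(),np.median(W[y],0) if y.any() else 0)
E
```

```text
t 7.375 p [0.4913 0.1128 0.1944] head -14.74 tilt [ 6.9e-03  3.0e-04 -1.0e+00] gap 0.08535112320656565 F [-0.41 -0.49  0.6 ] 0.0
shift [110.7  -2.2 160.2] turn 0.06
[0.55346077 0.09463757 0.03173014] ((549.264404296875, 96.7220458984375), (63.66510009765625, 149.32449340820312), 75.56590270996094)
foot 0 0
```

View pics/w4.png

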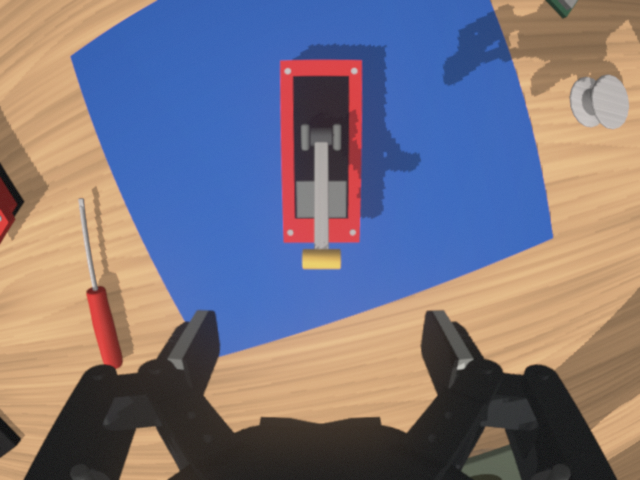

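Leg is open, with the foot at (321,260) past the bottom end; the meter did not shift. Next I go to the top end with the fingers just wider than the body.

Call:
carry_out:
  motion:
    - [[40, 0, 0, 0, 35], [80, -0.5, 0, 0, 35], [118, -0.7, 0, 0, 35], [118, -0.7, 50, 0, 35], [118, -0.7, 95, 0, 35], [118, -0.7, 120, 0, 35], [118, -0.7, 130, 0, 35], [118, -0.7, 130, 0, 35]]

```text
time_s: 8.43
tool_pos: [0.6022, 0.0834, 0.06]
eef_rot: [[0.967, -0.254, -0.003], [-0.254, -0.967, 0.0], [-0.003, 0.001, -1.0]]
force: [0.4, -0.4, -0.0]
finger_gap: 0.0739
finger_force: 0.0
```

```bash
python3 - <<'E'
from h import *
from bench import camera,telemetry
delta([.6061,.0834,.014],-14.6)
c=camera("wrist"); cv2.imwrite("pics/w5.png",c["img"])
c=camera("scene"); W=cloud(c);H,S,V=cv2.split(cv2.cvtColor(c["img"],cv2.COLOR_BGR2HSV)); 
y=(W[...,0]>.4)&(W[...,0]<.6)&(W[...,1]>.05)&(W[...,1]<.18)&(H>18)&(H<35)&(S>150)&(W[...,2]>.03)&(W[...,2]<.2)
print("foot",y.sum(),np.median(W[y],0) if y.any() else 0)
E
```

```text
t 8.425 p [0.6022 0.0834 0.06  ] head -14.74 tilt [-0.0028  0.     -1.    ] gap 0.07392276151729253 F [ 0.36 -0.36 -0.03] 0.0
shift [ 3.9 -1.  46. ] turn -0.14
foot 34 [0.48624468 0.11818057 0.09556572]
```

View pics/w5.png

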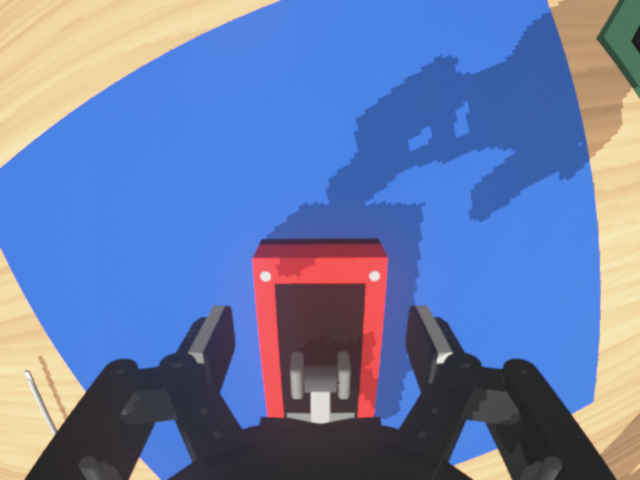

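Body (255–387) is centred between the jaws (232–407), and the foot height of 0.096 m confirms the leg is fully open. Now I descend gently.

Call:
carry_out:
  motion:
    - [[2, 0, 15, 0, 35], [2, 0, 28, 0, 35], [2, 0, 36, 0, 35], [2, 0, 40, 0, 35], [2, 0, 42, 0, 35], [2, 0, 42, 0, 35]]

```text
time_s: 9.28
tool_pos: [0.6053, 0.0829, 0.0195]
eef_rot: [[0.967, -0.254, 0.0], [-0.254, -0.967, 0.0], [0.0, -0.0, -1.0]]
force: [-0.5, -0.2, -0.2]
finger_gap: 0.0737
finger_force: 0.0
```

Call:
carry_out:
  motion:
    - [[0, 0, 2, 0, 35], [0, 0, 4, 0, 35], [0, 0, 4, 0, 35]]

```text
time_s: 9.65
tool_pos: [0.605, 0.0829, 0.0152]
eef_rot: [[0.967, -0.254, -0.0], [-0.254, -0.967, 0.0], [-0.0, 0.0, -1.0]]
force: [0.3, -0.4, 0.5]
finger_gap: 0.0734
finger_force: 0.0
```

Call:
carry_out:
  motion:
    - [[0, 0, 1, 0, 35], [0, 0, 3, 0, 35], [0, 0, 4, 0, 35], [0, 0, 4, 0, 35]]

```text
time_s: 10.15
tool_pos: [0.605, 0.0829, 0.0112]
eef_rot: [[0.967, -0.254, -0.0], [-0.254, -0.967, 0.0], [-0.0, 0.0, -1.0]]
force: [0.5, -0.0, 0.6]
finger_gap: 0.0738
finger_force: 0.0
```

Call:
carry_out:
  motion:
    - [[0, 0, 1, 0, 40], [0, 0, 2, 0, 40], [0, 0, 2, 0, 40]]

```text
time_s: 10.52
tool_pos: [0.6051, 0.083, 0.0092]
eef_rot: [[0.967, -0.254, -0.0], [-0.254, -0.967, 0.0], [-0.0, 0.0, -1.0]]
force: [-0.2, 0.5, 0.3]
finger_gap: 0.0721
finger_force: 0.0
```

Call:
carry_out:
  motion:
    - [[0, 0, 2, 0, 40], [0, 0, 2.5, 0, 45], [0, 0, 2.5, 0, 60], [0, 0, 2.5, 0, 90], [0, 0, 2.5, 0, 120], [0, 0, 2.5, 0, 120]]
  grip_force: 20

```text
time_s: 11.28
tool_pos: [0.6052, 0.0828, 0.0069]
eef_rot: [[0.967, -0.254, -0.0], [-0.254, -0.967, -0.0], [0.0, 0.0, -1.0]]
force: [-0.2, -1.3, 0.2]
finger_gap: 0.0637
finger_force: 24.4
```

Call:
carry_out:
  motion:
    - [[-2.4, 0, -10.4, 0, 120], [-5.6, 0, -20.5, 0, 120], [-9.8, 0, -30.3, 0, 120], [-14.8, 0, -39.7, 0, 120], [-20.5, 0, -48.7, 0, 120], [-27.1, 0, -57.1, 0, 120], [-34.3, 0, -64.9, 0, 120], [-42.2, 0, -72, 0, 120]]

```text
time_s: 12.28
tool_pos: [0.5638, 0.0938, 0.0794]
eef_rot: [[0.967, -0.254, 0.0], [-0.254, -0.967, -0.0], [0.0, 0.0, -1.0]]
force: [0.3, -0.5, -4.9]
finger_gap: 0.0637
finger_force: 23.7
```

```bash
python3 - <<'E'
from h import *
from bench import camera,telemetry
delta([.6061,.0834,.014],-14.6)
c=camera("scene"); i=c["img"][180:330,230:430]; cv2.imwrite("pics/s6.png",cv2.resize(i,None,fx=4,fy=4)); np.savez("s6.npz",**c)
E
```

```text
t 12.275 p [0.5638 0.0938 0.0794] head -14.73 tilt [ 0. -0. -1.] gap 0.06367333186497048 F [ 0.32 -0.51 -4.94] 23.67451868019998
shift [43.6 -0.7 65.4] turn -0.13
```

View pics/s6.png

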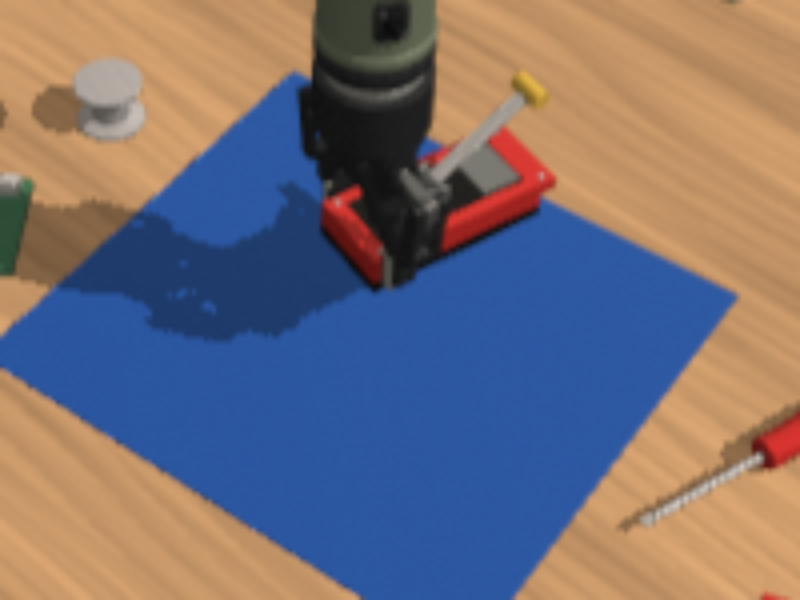

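The meter came up flat: the pads hold its 4.9 N weight without letting it pivot. I'll move it back over the mat centre, low, and ease the jaws so that it can turn between them.

Call:
carry_out:
  motion:
    - [[10, 0, 10, 0, 120], [20, 0, 20, 0, 120], [30, 0, 27, 0, 120], [40, 0, 32, 0, 110], [40, 0, 32, 0, 90], [40, 0, 32, 0, 75], [40, 0, 32, 0, 70], [40, 0, 32, 0, 70]]

```text
time_s: 13.32
tool_pos: [0.6029, 0.0836, 0.0472]
eef_rot: [[0.967, -0.254, 0.0], [-0.254, -0.967, 0.0], [0.0, -0.0, -1.0]]
force: [0.0, 0.7, -5.2]
finger_gap: 0.0635
finger_force: 23.7
```

Call:
carry_out:
  motion:
    - [[0, 0, 0, 0, 68], [0, 0, 0, 0, 68]]

```text
time_s: 13.58
tool_pos: [0.603, 0.0836, 0.047]
eef_rot: [[0.967, -0.254, 0.0], [-0.254, -0.967, 0.0], [0.0, -0.0, -1.0]]
force: [0.0, -0.8, -4.5]
finger_gap: 0.0638
finger_force: 23.7
```

Call:
carry_out:
  motion:
    - [[0, 0, 0, 0, 66], [0, 0, 0, 0, 66]]

```text
time_s: 13.82
tool_pos: [0.603, 0.0835, 0.0469]
eef_rot: [[0.967, -0.254, 0.0], [-0.254, -0.967, 0.0], [0.0, -0.0, -1.0]]
force: [-0.8, 0.3, -5.6]
finger_gap: 0.0638
finger_force: 23.7
```

Call:
carry_out:
  motion:
    - [[0, 0, 0, 0, 65], [0, 0, 0, 0, 65]]

```text
time_s: 14.08
tool_pos: [0.603, 0.0835, 0.0468]
eef_rot: [[0.967, -0.254, -0.0], [-0.254, -0.967, 0.0], [-0.0, 0.0, -1.0]]
force: [0.6, -0.5, -3.9]
finger_gap: 0.0636
finger_force: 21.4
```

Call:
carry_out:
  motion:
    - [[0, 0, 0, 0, 64.5], [0, 0, 0, 0, 64.5]]

```text
time_s: 14.32
tool_pos: [0.6029, 0.0835, 0.0471]
eef_rot: [[0.967, -0.254, -0.001], [-0.254, -0.967, 0.0], [-0.001, -0.0, -1.0]]
force: [-1.2, -0.2, -2.1]
finger_gap: 0.064
finger_force: 11.4
```

Call:
carry_out:
  motion:
    - [[0, 0, 0, 0, 64], [0, 0, 0, 0, 64]]

```text
time_s: 14.58
tool_pos: [0.6032, 0.0835, 0.0471]
eef_rot: [[0.967, -0.254, 0.0], [-0.254, -0.967, -0.0], [0.0, -0.0, -1.0]]
force: [-0.9, 0.5, -1.8]
finger_gap: 0.0639
finger_force: 1.7
```

Call:
carry_out:
  motion:
    - [[0, 0, 0, 0, 64.5], [0, 0, 0, 0, 64.5]]

```text
time_s: 14.82
tool_pos: [0.6032, 0.0835, 0.047]
eef_rot: [[0.967, -0.254, 0.0], [-0.254, -0.967, 0.0], [0.0, -0.0, -1.0]]
force: [-0.1, -0.2, -2.8]
finger_gap: 0.0641
finger_force: 6.7
```

```bash
cat >>h.py <<'E'
def pose():
    "tilt of the meter from the scene camera, in (u,z) plane about the TCP"
    from bench import camera,telemetry
    s=telemetry.sense(); c=camera("scene"); W=cloud(c)
    H,S,V=cv2.split(cv2.cvtColor(c["img"],cv2.COLOR_BGR2HSV))
    u=np.array([.967,-.254]); v=np.array([.254,.967]); p=np.array(s["tool_pos"])
    a=(W[...,:2]-p[:2])@u*1000; b=(W[...,:2]-p[:2])@v*1000; z=W[...,2]*1000
    box=(c["range_z"]>0)&(abs(a)<220)&(abs(b)<50)&(z<260)
    red=box&((H<8)|(H>172))&(S>150)&(z>5)
    side=red&(b>24)&(b<40)          # left flat side
    print("p",p.round(4),"gap",round(s["finger_gap"],4),"F",np.round(s["force"],1),s["finger_force"])
    q=np.stack([a[side],z[side]],1).astype(np.float32); print("side n",len(q)); 
    if len(q)>20: print("side rect (a,z)",cv2.minAreaRect(q))
    q=np.stack([a[red],z[red]],1); print("red n",len(q),"a",np.percentile(q[:,0],[1,50,99]).round(1),"z",np.percentile(q[:,1],[1,50,99]).round(1))
    f=box&(H>18)&(H<35)&(S>150)&(z>1)&(V>120); print("foot",f.sum(),a[f].mean().round(1) if f.any() else 0,np.percentile(z[f],[5,50,95]).round(1) if f.any() else 0, b[f].mean().round(1) if f.any() else 0)
    cv2.imwrite("pics/last.png",cv2.resize(c["img"][150:330,230:430],None,fx=3,fy=3))
E
python3 -c "
from h import *
pose()"
```

```text
p [0.6032 0.0835 0.047 ] gap 0.0641 F [-0.1 -0.2 -2.8] 6.706115277484059
side n 237
side rect (a,z) ((-52.522117614746094, 42.44523239135742), (153.0912322998047, 34.0300178527832), 22.127578735351562)
red n 489 a [-127.6  -47.7   19.7] z [15.5 48.2 77.3]
foot 32 -139.3 [84.2 89.9 94.5] 3.2
```

Meter now tilted 22°, with its bottom edge on the mat and pivoting in the jaws. I'll continue the arc at light grip.

Call:
carry_out:
  motion:
    - [[-4, 0, -6.2, 0, 64.5], [-8.3, 0, -12.3, 0, 64.5], [-13, 0, -18, 0, 64.5], [-18, 0, -23.5, 0, 64.5], [-23.3, 0, -28.6, 0, 64.5], [-29, 0, -33.4, 0, 64.5], [-35, 0, -38, 0, 64.5], [-35, 0, -38, 0, 64.5]]

```text
time_s: 15.88
tool_pos: [0.5694, 0.0925, 0.0858]
eef_rot: [[0.967, -0.254, 0.001], [-0.254, -0.967, -0.0], [0.001, -0.0, -1.0]]
force: [1.9, -1.3, 2.1]
finger_gap: 0.0639
finger_force: 7.3
```

```bash
python3 -c "
from h import *
pose()"
```

```text
p [0.5694 0.0925 0.0858] gap 0.0639 F [ 1.9 -1.3  2.1] 7.269035388162592
side n 210
side rect (a,z) ((-34.894386291503906, 62.804229736328125), (150.52386474609375, 28.69324493408203), 43.743927001953125)
red n 424 a [-97.5  -7.8  23. ] z [ 17.3  95.7 119.7]
foot 29 -134.8 [63.6 71.1 73.6] 4.3
```

Call:
carry_out:
  motion:
    - [[-5, 0, -3.5, 0, 64.5], [-10.4, 0, -6.9, 0, 64.5], [-16, 0, -10, 0, 64.5], [-21.5, 0, -12.8, 0, 64.5], [-29.7, 0, -16.2, 0, 64.5], [-41.2, 0, -22, 0, 64.5], [-53.8, 0, -27, 0, 64.5], [-53.8, 0, -27, 0, 64.5]]

```text
time_s: 16.92
tool_pos: [0.5152, 0.1066, 0.1117]
eef_rot: [[0.967, -0.254, -0.002], [-0.254, -0.967, 0.0], [-0.002, 0.0, -1.0]]
force: [1.0, 0.4, -0.6]
finger_gap: 0.0643
finger_force: 7.2
```

```bash
python3 -c "
from h import *
pose()
import cv2
c=np.load('top0.npz');W=cloud(c);px=[(228,342),(417,325),(398,163),(219,178)]
for (u,v) in px:
    r=np.array([(u-c['K'][0,2])/c['K'][0,0],-(v-c['K'][1,2])/c['K'][1,1],-1]); d=c['pose'][:3,:3]@r; o=c['pose'][:3,3]; print((o+d*(.002-o[2])/d[2]).round(3))
"
```

```text
p [0.5152 0.1066 0.1117] gap 0.0643 F [ 1.   0.4 -0.6] 7.238115314394236
side n 180
side rect (a,z) ((-8.745231628417969, 80.11077117919922), (154.01382446289062, 21.776687622070312), 69.49333190917969)
red n 322 a [-41.5   7.5  24.3] z [ 13.3 136.5 147. ]
foot 22 -101.4 [33.6 38.6 41.7] 4.4
[0.368 0.275 0.002]
[ 0.41  -0.119  0.002]
[ 0.766 -0.083  0.002]
[0.724 0.312 0.002]
```

Call:
carry_out:
  motion:
    - [[-6, 0, -2, 0, 64.5], [-11.6, 0, -3.7, 0, 64.5], [-17, 0, -5, 0, 64.5], [-22.4, 0, -6.1, 0, 64.5], [-28, 0, -7, 0, 64.5], [-33.4, 0, -7.5, 0, 64.5], [-37, 0, -7.7, 0, 64.5], [-37, 0, -7.7, 0, 64.5]]

```text
time_s: 17.98
tool_pos: [0.4813, 0.1155, 0.12]
eef_rot: [[0.967, -0.254, 0.0], [-0.254, -0.967, -0.0], [0.0, -0.0, -1.0]]
force: [0.2, -0.7, 0.9]
finger_gap: 0.064
finger_force: 7.5
```

```bash
python3 -c "
from h import *
pose()"
```

```text
p [0.4813 0.1155 0.12  ] gap 0.064 F [ 0.2 -0.7  0.9] 7.484050132334232
side n 183
side rect (a,z) ((4.407039642333984, 85.60401916503906), (160.595703125, 22.561614990234375), 84.5653305053711)
red n 325 a [-10.4   9.3  22.2] z [  9.7 131.4 155.3]
foot 14 -71.9 [14.3 21.1 25.2] 8.2
```

Call:
carry_out:
  motion:
    - [[-3, 0, -0.2, 0, 64.5], [-6, 0, -0.4, 0, 64.5], [-9, 0, -0.4, 0, 64.5], [-11, 0, -0.4, 0, 64.5], [-11, 0, -0.4, 0, 64.5]]

```text
time_s: 18.65
tool_pos: [0.4707, 0.1183, 0.1202]
eef_rot: [[0.967, -0.254, 0.0], [-0.254, -0.967, 0.0], [0.0, -0.0, -1.0]]
force: [0.4, -0.5, 2.8]
finger_gap: 0.0638
finger_force: 7.9
```

```bash
python3 -c "
from h import *
pose()"
```

```text
p [0.4707 0.1183 0.1202] gap 0.0638 F [ 0.4 -0.5  2.8] 7.865205500274897
side n 190
side rect (a,z) ((9.54636001586914, 80.54112243652344), (149.3705291748047, 23.99120330810547), 87.0223159790039)
red n 317 a [-2.  11.1 25.8] z [ 10.  116.9 155.5]
foot 13 -60.9 [10.  17.1 20.1] 10.9
```

View pics/last.png

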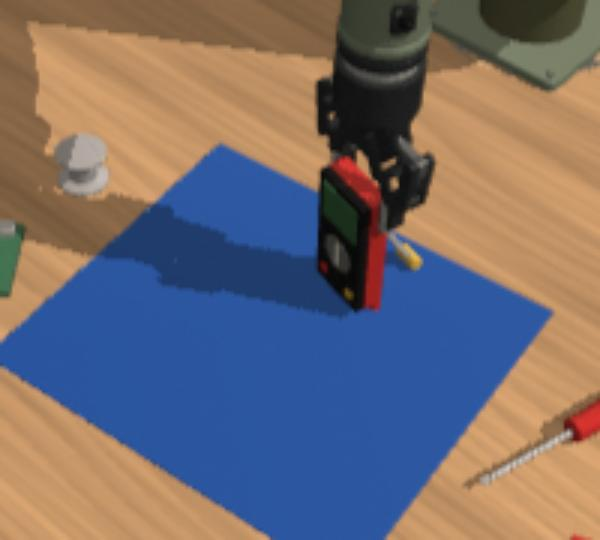

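The meter stands upright with the yellow foot at (412,262) inside the mat. I'll seat the foot fully and firm up the grip.

Call:
carry_out:
  motion:
    - [[-2, 0, 0, 0, 64.5], [-4, 0, 0, 0, 64.5], [-5, 0, 0.3, 0, 64.5], [-5, 0, 0.5, 0, 64.5], [-5, 0, 0.5, 0, 66], [-5, 0, 0.5, 0, 75], [-5, 0, 0.5, 0, 75], [-5, 0, 0.5, 0, 75]]
  grip_force: 30

```text
time_s: 19.7
tool_pos: [0.4667, 0.1194, 0.1202]
eef_rot: [[0.967, -0.254, 0.002], [-0.254, -0.967, -0.0], [0.002, -0.0, -1.0]]
force: [0.9, -1.1, 5.5]
finger_gap: 0.0643
finger_force: 32.4
```

```bash
python3 -c "
from h import *
pose()"
```

```text
p [0.4667 0.1194 0.1202] gap 0.0643 F [ 0.9 -1.1  5.5] 32.3899644613266
side n 191
side rect (a,z) ((11.179709434509277, 84.88157653808594), (152.9474334716797, 23.522680282592773), 89.4461441040039)
red n 321 a [-0.7 11.9 29.8] z [ 11.6 115.  156.6]
foot 13 -56.7 [ 7.4 14.4 16.8] 10.9
```

View pics/last.png

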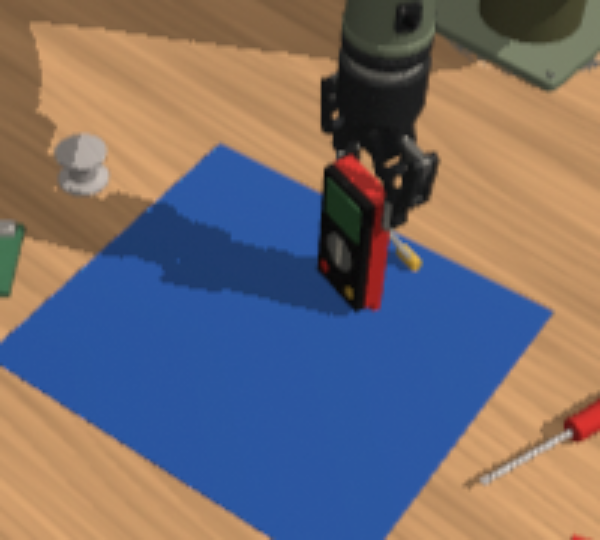

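The tilt reads 89.4°. The foot's top is at 16.8 mm, so it rests on the mat, and the hand presses down with 5.5 N. I'll let it settle briefly, then hand in.

Call:
carry_out:
  motion:
    - [[0, 0, 0, 0, 75], [0, 0, 0, 0, 75], [0, 0, 0, 0, 75], [0, 0, 0, 0, 75]]

```text
time_s: 20.25
tool_pos: [0.4667, 0.1194, 0.1202]
eef_rot: [[0.967, -0.254, 0.002], [-0.254, -0.967, -0.0], [0.002, -0.0, -1.0]]
force: [2.4, -2.1, 5.4]
finger_gap: 0.0634
finger_force: 32.4
```

```bash
python3 -c "
from bench import arm
print(arm.job_done())"
```

```text
the job is handed in; nothing more can be done
None
```

I handed the job in at about 20 s, with no verdict returned: the leg is open, the meter stands upright (about 89°) on its toe with the foot on the mat, still gripped at about 32 N, and the arm never went near the screwdriver, spool or board.

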